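# Hold a spring clip gaping around the edge of a print

### The job

Pick up the spring clip by its two levers, squeeze it wide open, and bring it down squarely over the middle of the top edge of the wider of the two standing photo cards, so that the card's edge is between the gaping jaws and a second print could be slipped in beside it. Finish while still holding the clip there squeezed open, its jaws hanging clear of the card on both sides: do not let it close or let go of it. Keep the clip from pushing or biting on the cards, and do not shift the card stands or the other things on the desk.

Things in the scene. Friction and masses are not known exactly. Their poses are not given: they have to be found in the camera images.
- clip_center (a point): Centre of the dark steel spring clip (like a big clothes peg, 96 mm tall, 50 mm wide, 75 g), on its hinge, 48 mm above the jaw tips. At the start the clip stands loose and upright on its closed jaws, levers up. Axes: z up, y along the hinge (the width), x from lever to lever. They lean with the -x half as the clip opens; the point stays in the middle.
- clip_jaw (a joint): How far the clip is open: 0 = closed, lips touching; 0.56 rad = hard stop, lips about 26 mm apart, the levers then about 19 mm over all at 30 mm above the hinge. A spring closes it. The jaws are hollow above their 8 mm tall rubber lips, with 34 mm free height up to the hinge spool; closed they are 21 mm thick in all.
- tip_a (a point): On the inner face of the lip of the clip's -x jaw, in the middle of its width, 4 mm above the jaw's lower edge; touches tip_b when the clip is closed.
- tip_b (a point): On the inner face of the lip of the clip's +x jaw, in the middle of its width, 4 mm above the jaw's lower edge.
- wide_stand_top (a point): Middle of the top edge of the wider photo card (the landscape-format one), 115 mm above the desk. The card is stiff board, 150 mm wide, 105 mm tall, 3 mm thick, fixed upright in the slot of a light wooden base. Axes: x is the card's normal, y runs along its top edge, z up.
- wide_stand: The light wooden base carrying the wider card: 71 mm deep (x), 120 mm long (y), 28 mm high, loose on the desk, 0.8 kg; origin at the centre of its underside, below the middle of the card's top edge; axes as wide_stand_top.
- narrow_stand: A similar base with a narrower, taller portrait card, 85 mm wide, its top edge 145 mm above the desk; base 71 x 68 x 28 mm, 0.8 kg, loose; origin at the centre of its underside, x the card's normal. The two stands may stand either way round, left or right. To be left alone.
- clip: The clip's -x half; origin 48 mm below clip_center, axes the same. Above the hinge two flat levers, 44 mm wide along y, spread in a V: over their outer faces 23 mm at 8 mm above clip_center, 38 mm at 30 mm above it, 49 mm at the top. Squeezing them together along x opens the jaws below; at 30 mm above the hinge this takes 5 N at first, 9 N fully open.
- film_can: Bystander: film canister with a lid, 34 mm diameter, 50 mm tall, upright; origin at its underside.
- battery: Bystander: camera battery block 56 x 38 x 21 mm, lying; origin at its underside.
- white_eraser: Bystander: eraser in a sleeve, 23 x 52 x 13 mm, lying; origin at its underside.

How it is judged:
By the outcome, as a careful person would: the job done as asked, in the order asked, and still so for the second after the job is handed in, while the arm keeps its last pose, push and grip.
It also fails if it takes over 38 s, if anything falls off the work surface, if the arm or the gripper's body presses on something with over 40 N, if the wrist force passes 120 N, or if a joint passes its speed limit or range.

### The arm

A 7-joint arm with a two-finger parallel gripper is mounted at the origin on a cart in front of the work surface, level with it; the furniture and walls round the work are solid. World frame = base frame: x ahead of the robot, y to its left, z up, the work surface at z = 0. Lengths are in m, angles in rad, forces in N, time in s.
With the tool pointing down it reaches from about 0.425 to 0.925 m from the base axis. Payload 6.8 kg.
Tool frame: the origin (TCP) lies between the finger pads; the fingertips stand 11 mm ahead of it and the grasp point (between the pads) lies 8 mm behind it; z points along the fingers, y is the line along which they close (so a half turn about z gives the same grasp; the last joint's range is limited). The gripper opens to 85 mm and grips with 20 to 120 N. Pads are 22 mm wide; open, the fingers measure 114 mm over their backs; the gripper's body (76 mm by 85 mm) begins 54 mm behind the grasp point. The pads swing forward as they close: fully open they stand 13 mm farther back than shut.
Start: joints at [-0.108, 0.477, 0.022, 1.555, -0.011, 1.109, -0.083], TCP at [0.675, 0, 0.206] pointing down, gripper open.
Joint ranges: [-2.96, 2.96], [-0.34, 2.1], [-1.41, 1.46], [0.24, 2.44], [-1.37, 4.51], [0.17, 1.92], [-2.96, 2.96]. Speed limits (rad/s): [2.39, 2.39, 3.14, 3.14, 3.14, 3.14, 3.14].

### API

Orientations are given as a rotation vector (axis times angle).
In Python, from bench import r gives the robot as it stands.
- The arm moves only by the tool send_rows, never from a script. Its argument "deltas" is a list of rows, each an object of numbers: "dx", "dy", "dz": the shift along the world's x, y, z in mm; "rx", "ry", "rz": the turn, a rotation vector about the world's x, y, z in degrees. A call has 1 to 5 rows; each row is the pose to reach, as a shift and turn from the pose commanded when the call began; what a row does not reach only later rows make up. A row lasts 1/12 s, in which the tool goes at most 41.7 mm and 7.16 degrees, less where a joint would pass 70% of its speed; a pose out of reach is approached as far as the arm can. A call with a gripper value outside its range is refused whole. "jaw" is the finger opening in mm, from 0 to 85.4, set as the call begins (left out, the last holds). The fingers move at their own pace and stop on an object; "newtons" is the grip in N (left out, the last holds). Time passes only in rows, so rows that repeat a pose let the fingers close. It gives the time, the measured TCP pose, the force, the opening and the grip force at its end, in the units of the state.
- r.get_obs(): the state, without advancing time (a new reading comes with each control period).
- r.grab_frame(name): name is "scene" or "side" or "wrist"; returns a dict with "frame" (480x640x3 uint8, blue, green, red), "z_map" (480x640 float32, m along the optical axis (not along the pixel's ray), 0 where there is no reading), "vertical_fov" (degrees; the focal length in pixels is half the picture's height over the tangent of half this angle, whatever the lens; pixels are square), "cx", "cy" (the principal point, pixels), "xyz" and "orientation" of the camera in the world. Camera axes: x right, y down, z forward; pixel columns grow to the right and rows downward; lengths in m; the calibration is good to about 2 mm. A picture is of the moment at which its call begins.
- r.hand_in(): hands the job in; it is judged then, once.
The state is a dict: "clock": time; "joints": joint angles; "qvel": joint speeds; "tau": joint torques, N m; "tcp_pos": TCP position; "orientation": TCP orientation; "contact_force": force on the tool from outside, world axes, zero at the start; "moment": the same for the moment, N m; "grip_width": finger opening in m; "gripper_force": force on a finger pad.
Only numpy, scipy, OpenCV 4.12 (cv2) and the standard library are available. Lean on these libraries where they do the work, as an engineer would, in place of code of your own. Each camera call takes 0.05 s, during which the arm holds its last target. There are 200 camera calls.

## Working session

There is one attempt and no reset: what is moved stays moved. The work goes in short steps, Python scripts to look and compute and a tool call to move; the robot and the scene stay as the last step left them, time stands still between calls to the robot, and variables do not carry over. Pictures are saved under pics/ and viewed, at most 10 in all, crops included, and the job is handed in when it is done.

Besides the shell and the picture viewer there is one more tool, called after "Request:" as a command line: name --argument value ..., lists and objects as JSON in quotes. send_rows: Moves the arm, as the interface text tells. Its arguments: {"type":"object","properties":{"deltas":{"type":"array","items":{"type":"object","properties":{"dx":{"type":"number"},"dy":{"type":"number"},"dz":{"type":"number"},"rx":{"type":"number"},"ry":{"type":"number"},"rz":{"type":"number"}}}},"jaw":{"type":"number"},"newtons":{"type":"number"}},"required":["deltas"]}

```bash
mkdir -p pics; cat > h.py <<'E'
import numpy as np,cv2
from scipy.spatial.transform import Rotation as R
from bench import r
def rot(o):
    o=np.array(o,float)
    if o.shape==(3,3): return o
    return R.from_rotvec(o).as_matrix() if o.size==3 else R.from_quat(o).as_matrix()
def grab(n,save=None):
    f=r.grab_frame(n)
    if save: cv2.imwrite('pics/'+save,f['frame'])
    z=f['z_map']; h,w=z.shape; F=h/2/np.tan(np.radians(f['vertical_fov'])/2)
    u,v=np.meshgrid(np.arange(w),np.arange(h))
    c=np.stack([(u-f['cx'])/F*z,(v-f['cy'])/F*z,z],-1)
    P=c@rot(f['orientation']).T+np.array(f['xyz']); P[z==0]=np.nan
    return f,P
E
python3 - <<'E'
from h import *
print(r.get_obs())
ims=[]
for n in('scene','side','wrist'):
    f,P=grab(n,n+'0.png'); np.save(n+'.npy',P); print(n,f['xyz'],f['orientation'],f['vertical_fov']); ims.append(f['frame'])
cv2.imwrite('pics/all.png',cv2.resize(np.hstack(ims[:2]),(800,300)))
E
```

```text
{'clock': 0.0, 'joints': array([-0.10808203,  0.47782433,  0.02233289,  1.55646631, -0.0115192 ,
        1.10929006, -0.08307668]), 'qvel': array([-0.00099727, -0.00032101,  0.00109151,  0.00059798, -0.00080433,
       -0.00038741,  0.00058691]), 'tau': array([-5.45967814e-04, -5.96443820e+01,  1.60769675e+00, -2.81194621e+01,
        1.24063640e-02,  9.39900521e-03,  2.20753498e-05]), 'tcp_pos': array([ 6.74353144e-01, -2.09530184e-05,  2.04903103e-01]), 'orientation': array([-2.22054528e+00, -2.22059925e+00,  2.19330548e-03]), 'contact_force': array([-0.01373108, -0.15821349, -0.10698275]), 'moment': array([-0.00186395, -0.04862362, -0.01138185]), 'gripper_force': 0.0, 'grip_width': 0.0853608774842394}
scene [ 0.04984204 -0.88514416  0.88520749] [-2.18469317  0.5523277  -0.27831691] 43.7492011906876
side [ 0.53115022 -0.65263321  0.61412333] [-2.23676535e+00  9.38944084e-04  9.86665720e-03] 56.51168582670756
wrist [0.67378263 0.07129713 0.37322209] [ 2.85761646e+00  1.18860590e-03 -2.84408107e-03] 59.23640310676928
```

View pics/scene0.png

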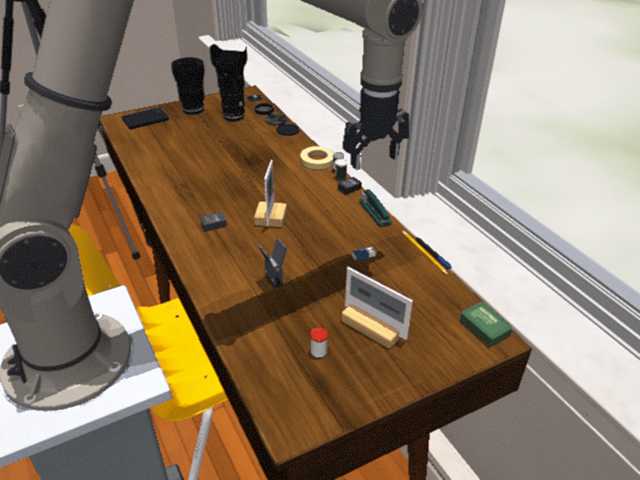

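View pics/side0.png

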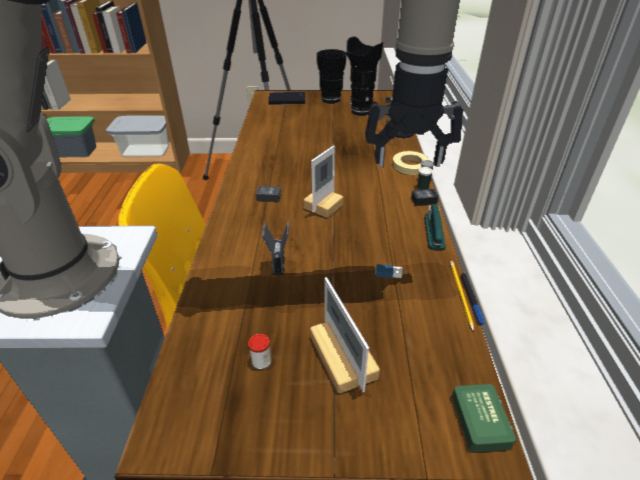

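The scene and side views show the clip at side (277,250), the wide card at (345,330), the narrow card at (322,185) and the can at (260,350). Next I measure them from the depth maps.

```bash
python3 - <<'E'
from h import *
S=np.load('side.npy');C=np.load('scene.npy')
def crop(P,u0,u1,v0,v1,z0,z1):
    p=P[v0:v1,u0:u1].reshape(-1,3); return p[(p[:,2]>z0)&(p[:,2]<z1)]
def rep(n,p):
    (c,s,a)=cv2.minAreaRect((p[:,:2]*1000).astype(np.float32)); print(n,len(p),np.round(c,1),np.round(s,1),round(a,1),'z',np.round(np.percentile(p[:,2],[1,99])*1000,1))
for n,P,b in(('side',S,(255,300,215,280)),('scene',C,(255,292,235,290))):
    for z0,z1 in((.006,.03),(.03,.05),(.05,.06),(.06,.07),(.07,.08),(.08,.09),(.09,.11)):
        p=crop(P,*b,z0,z1)
        if len(p)>5: rep(n+' clip %.3f'%z0,p)
for n,P,b in(('side',S,(305,385,275,395)),('scene',C,(335,418,260,350))):
    rep(n+' wide',crop(P,*b,.035,.13)); rep(n+' widetop',crop(P,*b,.105,.13)); rep(n+' base',crop(P,*b,.006,.03)); rep(n+' basetop',crop(P,*b,.024,.032))
for n,P,b in(('side',S,(300,350,140,220)),('scene',C,(245,292,150,232))):
    rep(n+' narrow',crop(P,*b,.035,.16)); rep(n+' base',crop(P,*b,.006,.03))
rep('can',crop(S,240,280,325,372,.006,.1)); rep('eraser',crop(S,370,408,258,282,.004,.1)); rep('batt',crop(S,250,286,182,205,.004,.1))
im=cv2.imread('pics/side0.png')[200:290,240:320]; im2=cv2.imread('pics/scene0.png')[225:295,240:310]
cv2.imwrite('pics/c1.png',np.hstack([cv2.resize(im,(400,450),interpolation=2),cv2.resize(im2,(400,450),interpolation=2)]))
E
```

```text
side clip 0.006 161 [444.3  15.7] [52.4 20.9] 87.3 z [ 6.2 28.8]
side clip 0.030 65 [443.2  13.6] [44.6 20.3] 87.5 z [31.1 49.9]
side clip 0.050 145 [440.9  16.6] [21.2 46.3] 4.0 z [50.1 59.5]
side clip 0.060 67 [443.2  15.3] [41.4 28.4] 88.8 z [60.1 69.8]
side clip 0.070 67 [441.6  15.6] [37.7 44.8] 3.4 z [70.4 79.8]
side clip 0.080 73 [442.3  16.6] [42.4 44. ] 0.1 z [80.  89.9]
side clip 0.090 94 [442.4  16.2] [49.  45.8] 2.4 z [90.1 97.9]
scene clip 0.006 160 [440.2  19. ] [22.6 51.7] 6.0 z [ 6.1 29.7]
scene clip 0.030 125 [441.1  19.8] [21.5 53.8] 3.2 z [30.4 49.9]
scene clip 0.050 109 [441.4  18.5] [23.3 47.8] 0.8 z [50.1 59.7]
scene clip 0.060 70 [442.2  17.5] [30.  46.2] 0.1 z [60.2 69.8]
scene clip 0.070 78 [441.5  18.6] [38.8 47.5] 0.9 z [70.1 79.8]
scene clip 0.080 72 [441.7  18.4] [45.1 44.2] 2.8 z [80.5 90. ]
scene clip 0.090 76 [442.4  19.9] [50.5 43.5] 0.7 z [90.1 99. ]
side wide 1670 [ 563.9 -203.7] [  4.9 149.8] 22.0 z [ 35.8 116.2]
side widetop 349 [ 563.9 -203. ] [  4.2 148.5] 22.2 z [105.4 116.9]
side base 2040 [ 562.8 -205. ] [ 71.2 147.4] 23.9 z [ 6.8 29.8]
side basetop 1645 [ 563.3 -205.6] [ 70.8 145.9] 23.9 z [24.3 31. ]
scene wide 2036 [ 562.2 -201.1] [  9.9 152.6] 22.2 z [ 35.6 115.2]
scene widetop 300 [ 562.8 -200.1] [  8.  151.2] 22.2 z [105.2 116.5]
scene base 1309 [ 551.4 -209.7] [ 67.8 146.4] 35.9 z [ 6.6 29.7]
scene basetop 880 [ 547.7 -207.3] [ 42.1 148.1] 22.2 z [24.1 31.8]
side narrow 958 [533.8 226.8] [88.4  7.6] 52.8 z [ 36.6 145.4]
side base 581 [535.9 226. ] [85.9 74.3] 47.6 z [ 6.4 29.8]
scene narrow 336 [533.4 229.5] [90.7  5.4] 54.2 z [ 36.6 146.1]
scene base 568 [531.5 227.8] [83.4 72.3] 55.1 z [ 6.6 29.9]
can 606 [ 431.3 -210.4] [32.7 32.8] 6.8 z [ 6.6 51. ]
eraser 294 [661.2  -4.9] [25.7 51.7] 81.2 z [ 4.4 15.3]
batt 332 [398.9 270.9] [42.8 56.5] 83.4 z [ 4.5 22.8]
```

View pics/c1.png

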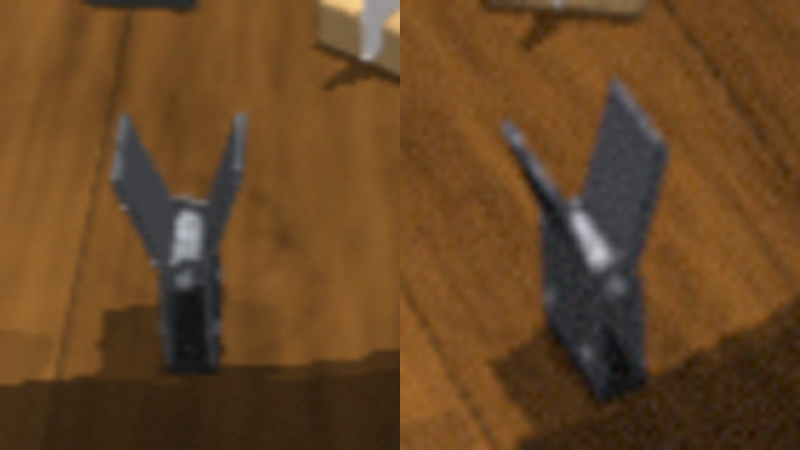

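View pics/wrist0.png

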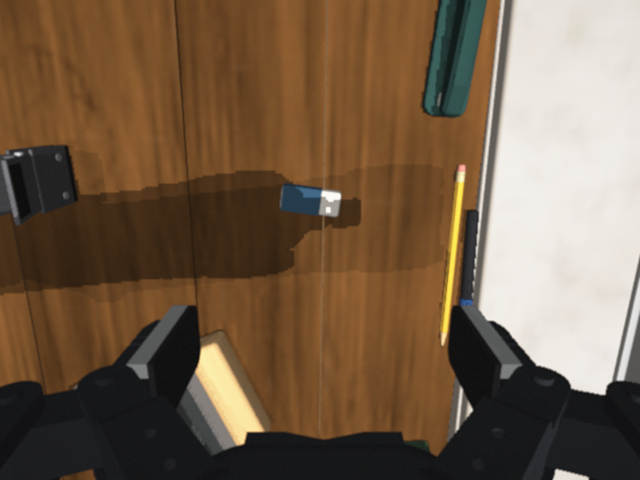

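The clip stands at about (442,17), aligned with the world axes to within a few degrees. The wide card's top middle is at about (563,-202), with its normal 22° from x. The heights (98, 115, 145 mm) match the spec. In the wrist view the clip is at the left, (40,180). I'm moving above it now.

Request:
send_rows --deltas '[{"dx": -20}, {"dx": -55, "dy": 4}, {"dx": -95, "dy": 8}, {"dx": -135, "dy": 12}, {"dx": -170, "dy": 17}]' --jaw 85

```text
$.deltas[0]: bad value
```

Request:
send_rows --deltas '[{"dx": -30}, {"dx": -50}, {"dx": -60}, {"dx": -62}, {"dx": -62}]'

```text
$.deltas[0]: bad value
```

```bash
python3 - <<'E'
from h import *
o=r.get_obs();print(o['clock'],o['tcp_pos'],o['orientation'],o['joints'])
f,P=grab('wrist','w1.png');print(f['xyz'])
m=(np.abs(P[...,0]-.442)<.06)&(np.abs(P[...,1]-.017)<.06)
for z0,z1 in((.045,.06),(.06,.075),(.075,.09),(.09,.105)):
    p=P[m&(P[...,2]>z0)&(P[...,2]<z1)]
    if len(p)>9:
        c,s,a=cv2.minAreaRect((p[:,:2]*1000).astype(np.float32));print(z0,len(p),c,s,a)
for s in(-1,1):
    p=P[m&(P[...,2]>.088)&(P[...,2]<.105)&((P[...,0]-.442)*s>0.01)]
    if len(p)>9:
        c,sz,a=cv2.minAreaRect((p[:,:2]*1000).astype(np.float32));print('lever',s,len(p),c,sz,a,np.polyfit(p[:,1],p[:,0],1))
E
```

```text
0.15 [ 6.74519002e-01 -1.54156121e-05  2.05148797e-01] [-2.22073688e+00 -2.22087110e+00  1.70368006e-03] [-0.10812484  0.47763204  0.02237558  1.55619173 -0.01148007  1.10930771
 -0.08306572]
[0.67383362 0.07129742 0.37335197]
0.045 926 (442.9987487792969, 19.33919334411621) (24.10729217529297, 49.6191520690918) 1.1142902374267578
0.06 617 (445.099609375, 19.271873474121094) (29.837276458740234, 43.87689208984375) 0.9473933577537537
0.075 518 (462.1903381347656, 19.7258243560791) (6.463891983032227, 43.732940673828125) 1.3155810832977295
0.09 642 (464.80987548828125, 19.72064971923828) (5.007788181304932, 43.76553726196289) 1.6213045120239258
lever 1 709 (464.80987548828125, 19.72064971923828) (5.007788181304932, 43.76553726196289) 1.6213045120239258 [-0.024392    0.46552375]
```

View pics/w1.png

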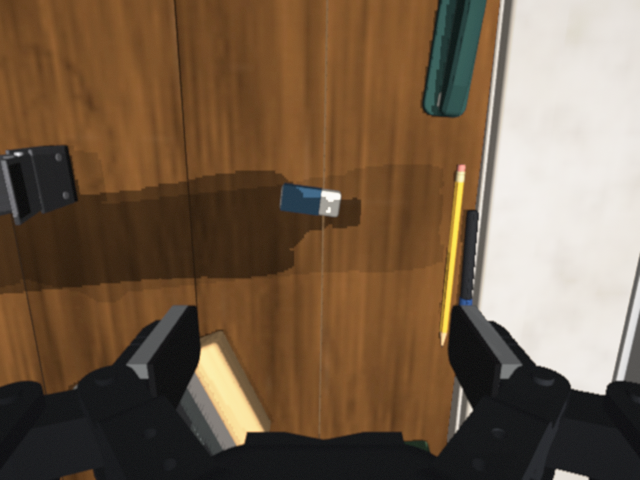

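The picture hasn't changed: the move was refused because each row needs all six keys. I'm resending it in full.

Request:
send_rows --deltas '[{"dx": -20, "dy": 0, "dz": 0, "rx": 0, "ry": 0, "rz": 0}, {"dx": -55, "dy": 4, "dz": 0, "rx": 0, "ry": 0, "rz": 0}, {"dx": -95, "dy": 8, "dz": 0, "rx": 0, "ry": 0, "rz": 0}, {"dx": -135, "dy": 12, "dz": 0, "rx": 0, "ry": 0, "rz": 0}, {"dx": -170, "dy": 17, "dz": 0, "rx": 0, "ry": 0, "rz": 0}]' --jaw 85 --newtons 30

```text
clock: 0.62
tcp_pos: [0.5023, 0.0168, 0.2054]
orientation: [-2.221, -2.221, 0.002]
contact_force: [-0.1, -0.5, 0.6]
grip_width: 0.085
gripper_force: 0.0
```

Request:
send_rows --deltas '[{"dx": -30, "dy": 1, "dz": 0, "rx": 0, "ry": 0, "rz": 1.3}, {"dx": -50, "dy": 1, "dz": 0, "rx": 0, "ry": 0, "rz": 1.3}, {"dx": -60, "dy": 1, "dz": 0, "rx": 0, "ry": 0, "rz": 1.3}, {"dx": -62, "dy": 1, "dz": 0, "rx": 0, "ry": 0, "rz": 1.3}, {"dx": -62, "dy": 1, "dz": 0, "rx": 0, "ry": 0, "rz": 1.3}]'

```text
clock: 1.03
tcp_pos: [0.4436, 0.018, 0.2063]
orientation: [2.196, 2.246, 0.001]
contact_force: [0.6, 1.1, 0.0]
grip_width: 0.0853
gripper_force: 0.0
```

```bash
python3 - <<'E'
from h import *
o=r.get_obs();print(o['clock'],o['tcp_pos'],o['orientation'],o['joints'])
f,P=grab('wrist','w2.png');print(f['xyz'])
m=(np.abs(P[...,0]-.442)<.035)&(np.abs(P[...,1]-.017)<.04)
for z0,z1 in((.045,.06),(.06,.075),(.075,.09),(.09,.105)):
    p=P[m&(P[...,2]>z0)&(P[...,2]<z1)]
    if len(p)>9:
        c,s,a=cv2.minAreaRect((p[:,:2]*1000).astype(np.float32));print(z0,len(p),c,s,a)
for s in(-1,1):
    p=P[m&(P[...,2]>.088)&(P[...,2]<.105)&((P[...,0]-.442)*s>0.01)]
    if len(p)>9:
        c,sz,a=cv2.minAreaRect((p[:,:2]*1000).astype(np.float32));print('lever',s,len(p),c,sz,a,np.polyfit(p[:,1],p[:,0],1))
E
```

```text
1.0333 [0.44361284 0.01796772 0.20626855] [2.19584727e+00 2.24572025e+00 1.44805934e-03] [-0.15644091  0.09342933 -0.02637924  2.07981652  0.00307023  0.96720603
 -0.16198846]
[0.44090125 0.08924635 0.37450066]
0.045 1350 (441.6708679199219, 19.49929428100586) (20.393407821655273, 49.45420837402344) 0.9918450713157654
0.06 884 (440.97784423828125, 19.459108352661133) (32.166690826416016, 43.829986572265625) 1.0632703304290771
0.075 984 (442.4765930175781, 19.445598602294922) (42.95674514770508, 43.97962188720703) 1.3559796810150146
0.09 1069 (441.5220642089844, 19.414886474609375) (49.36998748779297, 43.839229583740234) 1.3319053649902344
lever -1 597 (420.12982177734375, 18.952510833740234) (6.6234130859375, 43.866600036621094) 2.0209879875183105 [-0.01994294  0.42053449]
lever 1 594 (462.9744567871094, 19.92559814453125) (6.533729553222656, 43.79298782348633) 0.4796861708164215 [-0.02122691  0.46332509]
```

Request:
send_rows --deltas '[{"dx": -2, "dy": 1, "dz": -25, "rx": 0, "ry": 0, "rz": 0}, {"dx": -2, "dy": 1, "dz": -60, "rx": 0, "ry": 0, "rz": 0}, {"dx": -2, "dy": 1, "dz": -95, "rx": 0, "ry": 0, "rz": 0}, {"dx": -2, "dy": 1, "dz": -123, "rx": 0, "ry": 0, "rz": 0}, {"dx": -2, "dy": 1, "dz": -134, "rx": 0, "ry": 0, "rz": 0}]'

```text
clock: 1.5
tcp_pos: [0.4402, 0.0187, 0.0682]
orientation: [-2.194, -2.244, 0.006]
contact_force: [-0.3, -0.8, -0.3]
grip_width: 0.085
gripper_force: 0.0
```

Request:
send_rows --deltas '[{"dx": 0, "dy": 0, "dz": 0, "rx": 0, "ry": 0, "rz": 0}, {"dx": 0, "dy": 0, "dz": 0, "rx": 0, "ry": 0, "rz": 0}, {"dx": 0, "dy": 0, "dz": 0, "rx": 0, "ry": 0, "rz": 0}]' --jaw 44

```text
clock: 1.75
tcp_pos: [0.4427, 0.0192, 0.0726]
orientation: [2.196, 2.245, 0.002]
contact_force: [-0.6, -0.6, 0.4]
grip_width: 0.0511
gripper_force: 0.0
```

```bash
python3 - <<'E'
from h import *
o=r.get_obs();print(o['clock'],o['tcp_pos'],o['grip_width'],o['gripper_force'],o['contact_force'])
f,P=grab('side'); cv2.imwrite('pics/s3.png',cv2.resize(f['frame'][150:300,200:360],(640,600),interpolation=2))
E
```

```text
1.75 [0.44269579 0.01915169 0.07263058] 0.051146347250548375 0.0 [-0.56071533 -0.64603347  0.4473352 ]
```

View pics/s3.png

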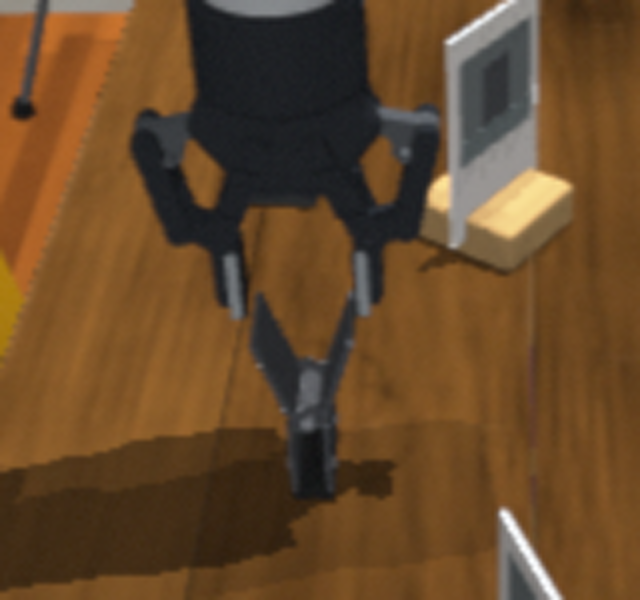

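Both fingers straddle the levers. Their tips look fairly high, about 17 mm below the lever tops, so I'll check with depth.

```bash
python3 - <<'E'
from h import *
f,P=grab('side')
o=r.get_obs();print(o['tcp_pos'])
m=(np.abs(P[...,1]-.019)<.03)&(P[...,2]>.03)
for s,a,b in(('L',.385,.4155),('R',.4685,.50)):
    p=P[m&(P[...,0]>a)&(P[...,0]<b)]; p=p[p[:,2]<.13]; q=p[np.argsort(p[:,2])][:8]; print(s,len(p),np.round(q*1000).tolist())
q=P[m&(P[...,2]>.09)&(P[...,2]<.1)]; print(np.round(np.nanpercentile(q,[2,98],axis=0)*1000))
E
```

```text
[0.44253825 0.01916038 0.07300255]
L 47 [[413.0, 9.0, 103.0], [414.0, 8.0, 106.0], [410.0, 11.0, 108.0], [412.0, 11.0, 109.0], [412.0, 13.0, 109.0], [414.0, 5.0, 111.0], [409.0, 8.0, 111.0], [410.0, 11.0, 111.0]]
R 59 [[471.0, 14.0, 101.0], [470.0, 9.0, 103.0], [471.0, 15.0, 103.0], [470.0, 8.0, 106.0], [475.0, 13.0, 107.0], [470.0, 9.0, 107.0], [472.0, 12.0, 107.0], [473.0, 12.0, 107.0]]
[[ 62. -10.  90.]
 [466.  36.  99.]]
```

```bash
python3 - <<'E'
from h import *
f,P=grab('side')
for u in(289,291,293,256,258,264):
    print(u,[(v,*np.round(P[v,u]*1000).tolist()) for v in range(210,232,2)])
E
```

```text
289 [(210, 472.0, 7.0, 148.0), (212, 472.0, 6.0, 144.0), (214, 471.0, 12.0, 136.0), (216, 471.0, 13.0, 130.0), (218, 471.0, 10.0, 128.0), (220, 471.0, 7.0, 125.0), (222, 471.0, 7.0, 121.0), (224, 470.0, 7.0, 116.0), (226, 470.0, 7.0, 111.0), (228, 470.0, 10.0, 104.0), (230, 457.0, 138.0, 0.0)]
291 [(210, 476.0, 6.0, 148.0), (212, 475.0, 6.0, 144.0), (214, 475.0, 13.0, 135.0), (216, 474.0, 13.0, 130.0), (218, 474.0, 12.0, 126.0), (220, 474.0, 12.0, 122.0), (222, 474.0, 13.0, 116.0), (224, 473.0, 13.0, 111.0), (226, 473.0, 13.0, 107.0), (228, 462.0, 144.0, 1.0), (230, 462.0, 139.0, -1.0)]
293 [(210, 479.0, 12.0, 144.0), (212, 479.0, 12.0, 139.0), (214, 477.0, 23.0, 127.0), (216, 477.0, 21.0, 124.0), (218, 477.0, 19.0, 121.0), (220, 477.0, 15.0, 119.0), (222, 478.0, 12.0, 117.0), (224, 477.0, 11.0, 113.0), (226, 466.0, 153.0, 0.0), (228, 466.0, 145.0, 0.0), (230, 466.0, 138.0, 0.0)]
256 [(210, 412.0, 7.0, 148.0), (212, 412.0, 5.0, 145.0), (214, 411.0, 6.0, 140.0), (216, 410.0, 11.0, 131.0), (218, 410.0, 11.0, 127.0), (220, 409.0, 10.0, 123.0), (222, 409.0, 11.0, 118.0), (224, 408.0, 11.0, 113.0), (226, 408.0, 11.0, 108.0), (228, 382.0, 148.0, -1.0), (230, 384.0, 135.0, 3.0)]
258 [(210, 416.0, 6.0, 149.0), (212, 415.0, 7.0, 143.0), (214, 415.0, 8.0, 138.0), (216, 415.0, 6.0, 135.0), (218, 414.0, 7.0, 130.0), (220, 414.0, 8.0, 125.0), (222, 413.0, 11.0, 118.0), (224, 412.0, 11.0, 114.0), (226, 412.0, 10.0, 110.0), (228, 387.0, 148.0, -1.0), (230, 387.0, 141.0, -1.0)]
264 [(210, 392.0, 224.0, -6.0), (212, 395.0, 205.0, 2.0), (214, 396.0, 197.0, 2.0), (216, 396.0, 190.0, 2.0), (218, 397.0, 184.0, 0.0), (220, 397.0, 176.0, -0.0), (222, 398.0, 169.0, -0.0), (224, 420.0, 33.0, 96.0), (226, 420.0, 26.0, 97.0), (228, 421.0, 21.0, 96.0), (230, 421.0, 17.0, 95.0)]
```

```bash
python3 - <<'E'
from h import *
P=np.load('side.npy')
for u in(376,379,382,386,448,452,456): print(u,[(v,*np.round(P[v,u]*1000).tolist()) for v in range(150,170,3)])
f,Q=grab('side')
print(r.get_obs()['tcp_pos'],r.get_obs()['joints'])
for v in range(90,150,10): print(v,np.round(Q[v,272]*1000))
f,W=grab('wrist');print(f['xyz'])
E
```

```text
376 [(150, 619.0, -7.0, 275.0), (153, 619.0, -7.0, 269.0), (156, 619.0, -8.0, 264.0), (159, 620.0, -9.0, 259.0), (162, 620.0, -7.0, 253.0), (165, 681.0, 430.0, -1.0), (168, 679.0, 409.0, 1.0)]
379 [(150, 623.0, -6.0, 274.0), (153, 624.0, -7.0, 269.0), (156, 624.0, -8.0, 264.0), (159, 625.0, -7.0, 259.0), (162, 624.0, -11.0, 255.0), (165, 625.0, -11.0, 249.0), (168, 688.0, 415.0, -2.0)]
382 [(150, 628.0, -11.0, 277.0), (153, 628.0, -11.0, 271.0), (156, 628.0, -12.0, 266.0), (159, 629.0, -12.0, 261.0), (162, 629.0, -11.0, 255.0), (165, 630.0, -12.0, 250.0), (168, 696.0, 413.0, -1.0)]
386 [(150, 718.0, 516.0, -1.0), (153, 716.0, 498.0, -1.0), (156, 714.0, 481.0, -1.0), (159, 712.0, 464.0, -1.0), (162, 710.0, 443.0, 1.0), (165, 708.0, 428.0, -0.0), (168, 707.0, 413.0, -1.0)]
448 [(150, 910.0, 552.0, -20.0), (153, 905.0, 531.0, -19.0), (156, 901.0, 514.0, -20.0), (159, 899.0, 501.0, -23.0), (162, 892.0, 475.0, -18.0), (165, 890.0, 463.0, -21.0), (168, 885.0, 444.0, -20.0)]
452 [(150, 922.0, 553.0, -21.0), (153, 916.0, 529.0, -18.0), (156, 913.0, 514.0, -20.0), (159, 909.0, 496.0, -20.0), (162, 904.0, 477.0, -19.0), (165, 898.0, 454.0, -16.0), (168, 897.0, 444.0, -20.0)]
456 [(150, 933.0, 551.0, -20.0), (153, 928.0, 530.0, -19.0), (156, 925.0, 515.0, -21.0), (159, 920.0, 496.0, -20.0), (162, 916.0, 479.0, -20.0), (165, 912.0, 461.0, -20.0), (168, 909.0, 447.0, -22.0)]
[0.4420291  0.01912575 0.07288713] [-0.1584603   0.29433048 -0.02998082  2.2109457   0.01473659  0.63423444
 -0.17648978]
90 [460. -17. 377.]
100 [458. -14. 361.]
110 [458. -17. 347.]
120 [456. -15. 330.]
130 [455. -17. 315.]
140 [454. -16. 297.]
[0.43914067 0.09033675 0.24113511]
```

```bash
python3 - <<'E'
from h import *
o=r.get_obs();t=o['tcp_pos'];print(t,o['grip_width'])
for n in('scene','wrist'):
    f,P=grab(n,n+'4.png')
    m=(np.abs(P[...,1]-t[1])<.018)&(np.abs(P[...,0]-t[0])<.06)&(P[...,2]>.012)&(P[...,2]<.2)
    for s,a,b in(('L',-.05,-.0265),('R',.0265,.05)):
        k=m&(P[...,0]-t[0]>a)&(P[...,0]-t[0]<b); p=P[k]
        if len(p): vu=np.argwhere(k); i=np.argsort(p[:,2])[:5]; print(n,s,len(p),[(vu[j].tolist(),np.round(p[j]*1000).tolist()) for j in i],np.round(np.percentile(p[:,2],[5,50])*1000))
a=cv2.imread('pics/scene4.png')[170:300,200:330];b=cv2.imread('pics/wrist4.png')
cv2.imwrite('pics/c4.png',np.hstack([cv2.resize(a,(360,360),interpolation=2),cv2.resize(b,(440,330))[0:330]] if 0 else [cv2.resize(a,(360,360),interpolation=2),cv2.resize(b,(440,360))]))
E
```

```text
[0.44179565 0.01912179 0.07276781] 0.043770831981678665
scene L 296 [([250, 261], [413.0, 9.0, 103.0]), ([250, 262], [415.0, 7.0, 103.0]), ([248, 260], [414.0, 15.0, 104.0]), ([249, 260], [412.0, 11.0, 105.0]), ([249, 261], [413.0, 8.0, 107.0])] [111. 152.]
scene R 234 [([242, 285], [469.0, 11.0, 102.0]), ([240, 285], [470.0, 13.0, 105.0]), ([239, 286], [473.0, 14.0, 106.0]), ([241, 285], [468.0, 9.0, 106.0]), ([238, 286], [474.0, 17.0, 107.0])] [114. 156.]
wrist L 12084 [([291, 249], [414.0, 29.0, 104.0]), ([291, 243], [412.0, 29.0, 104.0]), ([291, 251], [415.0, 29.0, 104.0]), ([291, 244], [412.0, 29.0, 104.0]), ([291, 242], [412.0, 29.0, 104.0])] [123. 156.]
wrist R 13536 [([291, 405], [469.0, 31.0, 105.0]), ([304, 419], [474.0, 26.0, 105.0]), ([293, 406], [469.0, 31.0, 106.0]), ([304, 417], [473.0, 26.0, 106.0]), ([304, 420], [474.0, 27.0, 106.0])] [140. 157.]
```

View pics/c4.png

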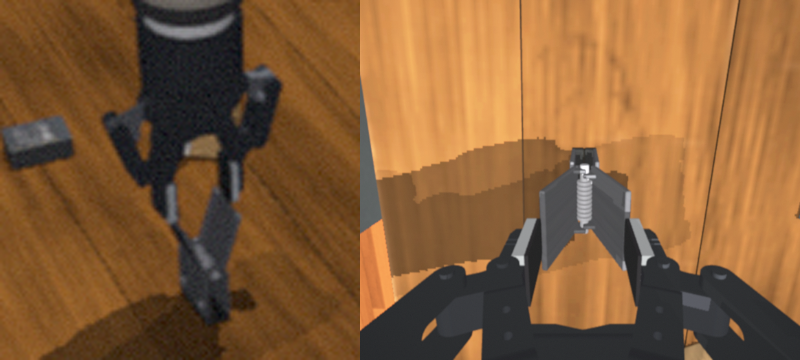

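All three cameras agree that the fingertips are about 30 mm above the reported TCP, at roughly z = 103. The view confirms it: the tips only just straddle the lever tops. I trust the pictures, so I'll open a little, go down 40 mm and check again.

Request:
send_rows --deltas '[{"dx": 0, "dy": 0, "dz": 0, "rx": 0, "ry": 0, "rz": 0}, {"dx": 0, "dy": 0, "dz": 0, "rx": 0, "ry": 0, "rz": 0}, {"dx": 0, "dy": 0, "dz": -10, "rx": 0, "ry": 0, "rz": 0}, {"dx": 0, "dy": 0, "dz": -20, "rx": 0, "ry": 0, "rz": 0}, {"dx": 0, "dy": 0, "dz": -28, "rx": 0, "ry": 0, "rz": 0}]' --jaw 70

```text
clock: 2.52
tcp_pos: [0.441, 0.019, 0.0435]
orientation: [2.196, 2.247, 0.0]
contact_force: [-0.6, 0.1, -0.3]
grip_width: 0.0704
gripper_force: 0.0
```

```bash
cat > tip.py <<'E'
from h import *
o=r.get_obs();t=o['tcp_pos'];g=o['grip_width'];print(o['clock'],t,g,o['gripper_force'],o['contact_force'])
for n in('side','wrist'):
    f,P=grab(n)
    m=(np.abs(P[...,1]-t[1])<.018)&(P[...,2]>.012)&(P[...,2]<.25)
    for s in(-1,1):
        d=(P[...,0]-t[0])*s; p=P[m&(d>g/2-.001)&(d<g/2+.015)]
        if len(p): print(n,s,'tip z',np.round(np.percentile(p[:,2],[0,1,5])*1000),'inner x',np.round(np.percentile(p[:,0],[2,98])*1000))
    k=(np.abs(P[...,1]-.019)<.03)&(np.abs(P[...,0]-.4416)<.026)&(P[...,2]<.1)&(P[...,2]>.09)
    if n=='wrist' and k.sum()>20: print('levers',cv2.minAreaRect((P[k][:,:2]*1000).astype(np.float32)))
E
python3 tip.py
```

```text
2.5167 [0.44098172 0.01902296 0.04347259] 0.07035198420717227 0.0 [-0.57980818  0.1431214  -0.28240665]
side -1 tip z [80. 82. 87.] inner x [391. 407.]
side 1 tip z [80. 83. 89.] inner x [475. 491.]
wrist -1 tip z [75. 78. 83.] inner x [391. 406.]
wrist 1 tip z [79. 82. 89.] inner x [475. 491.]
levers ((441.74072265625, 19.038978576660156), (49.46332931518555, 44.790550231933594), 1.2281467914581299)
```

Request:
send_rows --deltas '[{"dx": 0, "dy": 0, "dz": -7, "rx": 0, "ry": 0, "rz": 0}, {"dx": 0, "dy": 0, "dz": -12, "rx": 0, "ry": 0, "rz": 0}, {"dx": 0, "dy": 0, "dz": -12, "rx": 0, "ry": 0, "rz": 0}, {"dx": 0, "dy": 0, "dz": -12, "rx": 0, "ry": 0, "rz": 0}, {"dx": 0, "dy": 0, "dz": -12, "rx": 0, "ry": 0, "rz": 0}]' --jaw 50

```text
clock: 3.03
tcp_pos: [0.4411, 0.019, 0.032]
orientation: [2.196, 2.246, 0.0]
contact_force: [-1.0, -0.8, -1.5]
grip_width: 0.05
gripper_force: 0.0
```

```bash
python3 tip.py
```

```text
3.0333 [0.44111958 0.01900114 0.03202426] 0.05000572881206167 0.027677391990437172 [-0.96643256 -0.78339519 -1.4564997 ]
side -1 tip z [61. 64. 70.] inner x [402. 417.]
side 1 tip z [64. 67. 74.] inner x [466. 480.]
wrist -1 tip z [64. 68. 78.] inner x [402. 417.]
wrist 1 tip z [64. 68. 76.] inner x [465. 481.]
levers ((441.5999755859375, 19.298025131225586), (52.405704498291016, 44.788936614990234), 1.1161844730377197)
```

Request:
send_rows --deltas '[{"dx": 0, "dy": 0, "dz": 1, "rx": 0, "ry": 0, "rz": 0}, {"dx": 0, "dy": 0, "dz": 2, "rx": 0, "ry": 0, "rz": 0}, {"dx": 0, "dy": 0, "dz": 3, "rx": 0, "ry": 0, "rz": 0}, {"dx": 0, "dy": 0, "dz": 3, "rx": 0, "ry": 0, "rz": 0}, {"dx": 0, "dy": 0, "dz": 3, "rx": 0, "ry": 0, "rz": 0}]' --jaw 8 --newtons 30

```text
clock: 3.55
tcp_pos: [0.4407, 0.0189, 0.0349]
orientation: [-2.196, -2.246, 0.001]
contact_force: [-0.2, -0.5, 0.3]
grip_width: 0.0198
gripper_force: 31.1
```

Request:
send_rows --deltas '[{"dx": 0, "dy": 0, "dz": 0, "rx": 0, "ry": 0, "rz": 0}, {"dx": 0, "dy": 0, "dz": 0, "rx": 0, "ry": 0, "rz": 0}, {"dx": 0, "dy": 0, "dz": 0, "rx": 0, "ry": 0, "rz": 0}]'

```text
clock: 3.8
tcp_pos: [0.4407, 0.019, 0.0347]
orientation: [-2.196, -2.246, 0.001]
contact_force: [0.6, -0.9, -1.6]
grip_width: 0.0194
gripper_force: 31.1
```

```bash
python3 tip.py; python3 - <<'E'
from h import *
f,P=grab('side'); g,Q=grab('scene')
cv2.imwrite('pics/c5.png',np.hstack([cv2.resize(f['frame'][180:300,215:335],(400,400),interpolation=2),cv2.resize(g['frame'][190:300,220:330],(400,400),interpolation=2)]))
E
```

```text
3.8 [0.44072463 0.01897035 0.03474437] 0.01944127215157725 31.07650870922953 [ 0.63561824 -0.86407452 -1.56474394]
side -1 tip z [12. 19. 29.] inner x [417. 431.]
side 1 tip z [12. 14. 21.] inner x [450. 465.]
wrist -1 tip z [12. 18. 40.] inner x [417. 432.]
wrist 1 tip z [12. 19. 41.] inner x [450. 463.]
levers ((438.98468017578125, 20.08190155029297), (45.00352096557617, 43.916194915771484), 49.37282943725586)
```

View pics/c5.png

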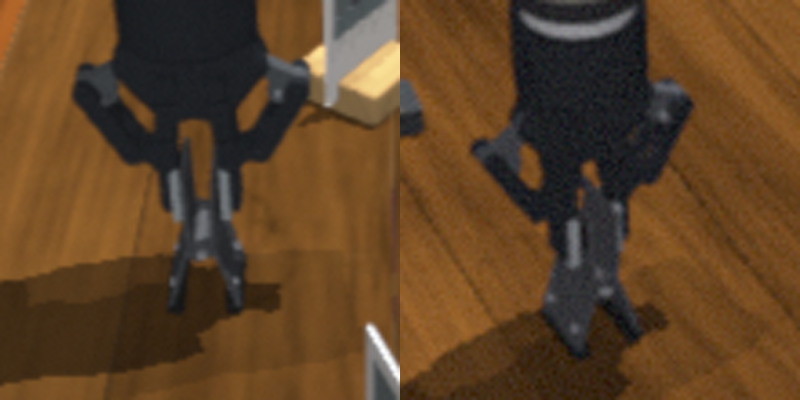

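The clip is squeezed fully open (19.4 mm across the levers) and the jaws gape clearly. Lifting it and carrying it toward the card.

Request:
send_rows --deltas '[{"dx": 0, "dy": 0, "dz": 12, "rx": 0, "ry": 0, "rz": 0}, {"dx": 0, "dy": 0, "dz": 40, "rx": 0, "ry": 0, "rz": 0}, {"dx": 0, "dy": 0, "dz": 75, "rx": 0, "ry": 0, "rz": 0}, {"dx": 0, "dy": 0, "dz": 110, "rx": 0, "ry": 0, "rz": 0}, {"dx": 0, "dy": 0, "dz": 140, "rx": 0, "ry": 0, "rz": 0}]'

```text
clock: 4.42
tcp_pos: [0.441, 0.019, 0.177]
orientation: [2.196, 2.246, 0.001]
contact_force: [0.2, 0.8, -0.6]
grip_width: 0.0198
gripper_force: 31.1
```

Request:
send_rows --deltas '[{"dx": 5, "dy": -10, "dz": 8, "rx": 0, "ry": 0, "rz": 2}, {"dx": 18, "dy": -32, "dz": 10, "rx": 0, "ry": 0, "rz": 6}, {"dx": 34, "dy": -62, "dz": 10, "rx": 0, "ry": 0, "rz": 10}, {"dx": 50, "dy": -92, "dz": 10, "rx": 0, "ry": 0, "rz": 14}, {"dx": 66, "dy": -120, "dz": 10, "rx": 0, "ry": 0, "rz": 18}]'

```text
clock: 4.83
tcp_pos: [0.5074, -0.1026, 0.1851]
orientation: [1.813, 2.566, -0.0]
contact_force: [0.3, 0.6, -0.4]
grip_width: 0.0198
gripper_force: 31.1
```

Request:
send_rows --deltas '[{"dx": 15, "dy": -28, "dz": 0, "rx": 0, "ry": 0, "rz": 2}, {"dx": 32, "dy": -58, "dz": 0, "rx": 0, "ry": 0, "rz": 2.9}, {"dx": 46, "dy": -84, "dz": 0, "rx": 0, "ry": 0, "rz": 2.9}, {"dx": 55, "dy": -98, "dz": 0, "rx": 0, "ry": 0, "rz": 2.9}, {"dx": 57, "dy": -101, "dz": 0, "rx": 0, "ry": 0, "rz": 2.9}]'

```text
clock: 5.25
tcp_pos: [0.5646, -0.2059, 0.1845]
orientation: [1.757, 2.603, -0.002]
contact_force: [0.7, -0.9, -0.2]
grip_width: 0.0199
gripper_force: 31.1
```

Request:
send_rows --deltas '[{"dx": 0, "dy": 0, "dz": 0, "rx": 0, "ry": 0, "rz": 0}, {"dx": 0, "dy": 0, "dz": 0, "rx": 0, "ry": 0, "rz": 0}, {"dx": 0, "dy": 0, "dz": 0, "rx": 0, "ry": 0, "rz": 0}]'

```text
clock: 5.5
tcp_pos: [0.5635, -0.2002, 0.1847]
orientation: [-1.749, -2.608, -0.001]
contact_force: [0.4, 0.5, -1.0]
grip_width: 0.0195
gripper_force: 31.1
```

```bash
cat > meas.py <<'E'
from h import *
import sys
o=r.get_obs();t=o['tcp_pos'];print(o['clock'],t,o['orientation'],o['grip_width'],o['gripper_force'],o['contact_force'],o['moment'])
c=np.array([.5632,-.202]);th=np.radians(22.1);n=np.array([np.cos(th),np.sin(th)]);e=np.array([-n[1],n[0]])
ims=[]
for nm in('side','scene','wrist'):
    f,P=grab(nm);ims.append(f['frame'])
    d=P[...,:2]-c; a=d@n*1000; b=d@e*1000; z=P[...,2]*1000
    m=(abs(a)<28)&(abs(b)<40)&(z>119)
    for z0 in range(115,205,8):
        k=m&(z>=z0)&(z<z0+8)
        if k.sum()>12: print(nm,z0,k.sum(),'a',np.round(np.percentile(a[k],[2,98]),1),'b',np.round(np.percentile(b[k],[2,98]),1), 'rect',[np.round(q,1).tolist() for q in cv2.minAreaRect(np.stack([a[k],b[k]],1).astype(np.float32))])
    k=(abs(a)<8)&(abs(b)<90)&(z>60)&(z<119)
    if k.sum()>20:
        print(nm,'card',cv2.minAreaRect(np.stack([a[k],b[k]],1).astype(np.float32)),np.percentile(z[k],99))
w=ims
cv2.imwrite('pics/'+sys.argv[1],np.hstack([cv2.resize(w[0][170:400,250:440],(400,484),interpolation=2),cv2.resize(w[1][170:360,300:457],(400,484),interpolation=2)]))
E
python3 meas.py m1.png
```

```text
5.5 [ 0.56352763 -0.20018959  0.18472775] [-1.74906620e+00 -2.60827021e+00 -6.73736085e-04] 0.01947516420916708 31.084648850373924 [ 0.44798659  0.46757205 -1.00298279] [ 0.06874411  0.01290458 -0.03940641]
side 147 21 a [-24.   20.9] b [-24.3  14.6] rect [[-1.5, -4.7], [39.2, 45.1], 89.9]
side 155 249 a [-24.1  17.8] b [-25.1  22.6] rect [[-1.8, -0.7], [50.6, 45.9], 88.2]
side 163 124 a [-21.7  17.4] b [-24.8  21.7] rect [[-1.9, 0.1], [40.3, 50.0], 0.5]
side 171 143 a [-20.1  15.1] b [-24.7  24.4] rect [[-2.4, 0.1], [37.1, 51.9], 1.4]
side 179 129 a [-17.4  12. ] b [-24.8  22.7] rect [[-1.8, -0.4], [32.0, 51.8], 0.8]
side 187 134 a [-14.7  11. ] b [-24.7  23.7] rect [[-1.3, -0.4], [27.2, 50.1], 0.3]
side 195 169 a [-12.1   8.5] b [-24.7  12.9] rect [[-1.4, -1.0], [22.2, 49.1], 0.1]
side 203 100 a [-9.5  7.9] b [-21.7   0.1] rect [[-2.8, -12.1], [22.3, 23.2], 12.1]
side card ((-0.6988838911056519, -2.8294448852539062), (4.569283485412598, 148.25938415527344), 0.8265154957771301) 116.39658792103486
scene 147 37 a [-23.6  18.6] b [-22.7  17.9] rect [[-1.8, -1.4], [44.1, 43.0], 2.1]
sce
[... 823 characters left out ...]
 [-24.3  21.2] b [-9.7 26.7] rect [[-1.6, 6.5], [45.8, 40.8], 0.3]
wrist 163 437 a [-22.1  19. ] b [-6.9 26.6] rect [[-1.5, 9.4], [41.6, 34.6], 0.3]
wrist 171 585 a [-20.3  17.6] b [-3.  26.5] rect [[-1.4, 10.8], [39.1, 32.1], 0.1]
wrist 179 503 a [-17.   14.7] b [-0.3 26.6] rect [[-1.2, 12.6], [32.1, 28.5], 0.3]
wrist 187 501 a [-14.5  12.4] b [-17.5  26.6] rect [[-1.0, 4.4], [44.8, 27.5], 89.8]
wrist 195 2611 a [-11.4   9.4] b [-17.1  26.1] rect [[-0.6, 3.6], [22.7, 46.5], 0.9]
wrist 203 1045 a [-8.1  6.8] b [-19.1  23.5] rect [[-0.5, 1.9], [17.4, 43.8], 0.1]
wrist card ((-0.05473065376281738, 32.23419952392578), (86.35478973388672, 3.925835371017456), 89.47115325927734) 116.46942430500627
```

View pics/m1.png

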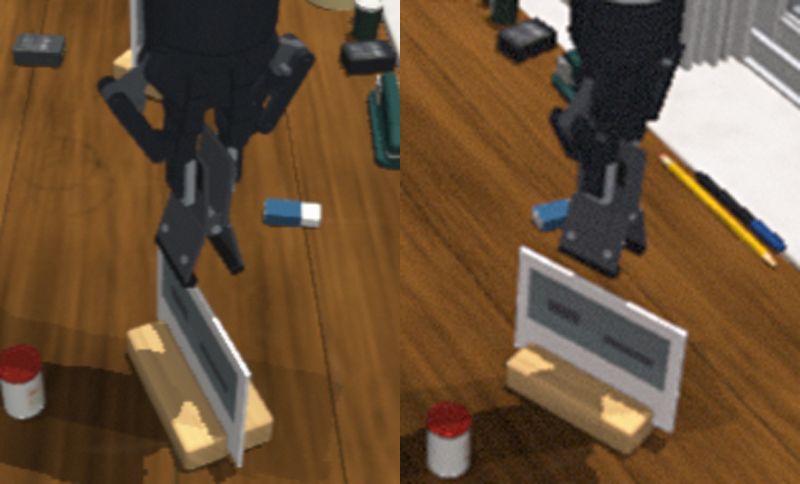

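The open clip hangs about 35 mm above the card's top edge and is centred on it to within 1.5 mm. The jaw bottoms are at about z = 152. Correcting (1.6, -0.6) mm and lowering 54 mm.

Request:
send_rows --deltas '[{"dx": 1.6, "dy": -0.6, "dz": 0, "rx": 0, "ry": 0, "rz": 0}, {"dx": 1.6, "dy": -0.6, "dz": -4, "rx": 0, "ry": 0, "rz": 0}, {"dx": 1.6, "dy": -0.6, "dz": -12, "rx": 0, "ry": 0, "rz": 0}, {"dx": 1.6, "dy": -0.6, "dz": -20, "rx": 0, "ry": 0, "rz": 0}, {"dx": 1.6, "dy": -0.6, "dz": -26, "rx": 0, "ry": 0, "rz": 0}]'

```text
clock: 6.07
tcp_pos: [0.565, -0.2024, 0.1574]
orientation: [-1.751, -2.606, 0.001]
contact_force: [-0.2, 0.1, 0.1]
grip_width: 0.0196
gripper_force: 31.1
```

Request:
send_rows --deltas '[{"dx": 0, "dy": 0, "dz": -3, "rx": 0, "ry": 0, "rz": 0}, {"dx": 0, "dy": 0, "dz": -9, "rx": 0, "ry": 0, "rz": 0}, {"dx": 0, "dy": 0, "dz": -17, "rx": 0, "ry": 0, "rz": 0}, {"dx": 0, "dy": 0, "dz": -24, "rx": 0, "ry": 0, "rz": 0}, {"dx": 0, "dy": 0, "dz": -28, "rx": 0, "ry": 0, "rz": 0}]'

```text
clock: 6.48
tcp_pos: [0.5651, -0.2024, 0.1296]
orientation: [-1.751, -2.607, 0.001]
contact_force: [-0.9, -0.0, -1.2]
grip_width: 0.0194
gripper_force: 31.1
```

Request:
send_rows --deltas '[{"dx": 0, "dy": 0, "dz": 0, "rx": 0, "ry": 0, "rz": 0}, {"dx": 0, "dy": 0, "dz": 0, "rx": 0, "ry": 0, "rz": 0}, {"dx": 0, "dy": 0, "dz": 0, "rx": 0, "ry": 0, "rz": 0}]'

```text
clock: 6.73
tcp_pos: [0.5659, -0.2027, 0.1312]
orientation: [1.752, 2.607, 0.0]
contact_force: [-0.1, -0.7, -0.6]
grip_width: 0.02
gripper_force: 31.1
```

```bash
sed -i 's/(z>119)/(z>90)\&((abs(a)>5)|(z>119))/; s/range(115,/range(91,/' meas.py; python3 meas.py m2.png
```

```text
6.7333 [ 0.56586332 -0.20268765  0.13117029] [1.75203442e+00 2.60709935e+00 2.86425460e-04] 0.020042933092950726 31.083662565797567 [-0.05205379 -0.68768993 -0.60686862] [-0.04495174 -0.02146467  0.0214802 ]
side 99 185 a [-22.9  20.2] b [-28.1  18.1] rect [[-0.4, -3.2], [45.9, 50.7], 1.2]
side 107 126 a [-21.4  19.3] b [-27.8  19.9] rect [[-1.0, -3.6], [41.5, 49.9], 1.2]
side 115 119 a [-19.3  16.5] b [-27.9  20.4] rect [[-0.7, -3.3], [37.5, 50.9], 0.3]
side 123 117 a [-16.7  14.2] b [-27.9  20. ] rect [[-0.3, -3.3], [50.5, 33.6], 89.5]
side 131 116 a [-14.   12.3] b [-28.   19.7] rect [[-0.7, -3.4], [27.4, 49.0], 2.2]
side 139 144 a [-11.5  10.4] b [-27.9   9.3] rect [[-0.5, -4.3], [22.9, 48.4], 1.9]
side 147 99 a [-9.1  8.3] b [-25.4  -5. ] rect [[0.5, -15.6], [21.8, 20.1], 88.7]
side 155 77 a [-15.    9.3] b [-25.   -3.4] rect [[0.3, -15.2], [35.1, 22.0], 9.9]
side 163 140 a [-21.5  23.3] b [-24.7   5.8] rect [[-0.0, -6.9], [39.6, 40.5], 33.8]
side 171 161 a [-22.   24.3] b [-25.1  14.6] rect [[-0.0, -6.6], [39.6, 41.0], 34.9]
side 179 170 a [-21.9  24.7] b [-24.4  15.6] rect [[0
[... 2345 characters left out ...]
 [-21.1  20.8] rect [[-0.2, 0.6], [44.2, 34.8], 59.5]
wrist 163 1142 a [-21.   23.5] b [-20.3  20.7] rect [[0.9, 0.6], [40.9, 40.6], 45.4]
wrist 171 1365 a [-21.3  23.9] b [-18.9  20.7] rect [[1.2, 0.6], [41.4, 41.2], 46.2]
wrist 179 1687 a [-21.3  24. ] b [-19.8  20.7] rect [[1.1, 0.2], [42.6, 41.8], 46.6]
wrist 187 2208 a [-14.4  16.9] b [-19.5  20.7] rect [[0.8, -0.3], [43.8, 43.3], 42.7]
wrist 195 4946 a [-25.   23.8] b [-19.7  19.6] rect [[3.5, 1.3], [46.2, 46.2], 35.7]
wrist 203 2634 a [-27.3  27.4] b [-8.7 12.4] rect [[0.0, -0.1], [56.0, 26.2], 0.4]
wrist card ((-0.15630269050598145, 0.2446441650390625), (3.4361960887908936, 149.73619079589844), 0.12006399780511856) 116.50620510153476
```

View pics/m2.png

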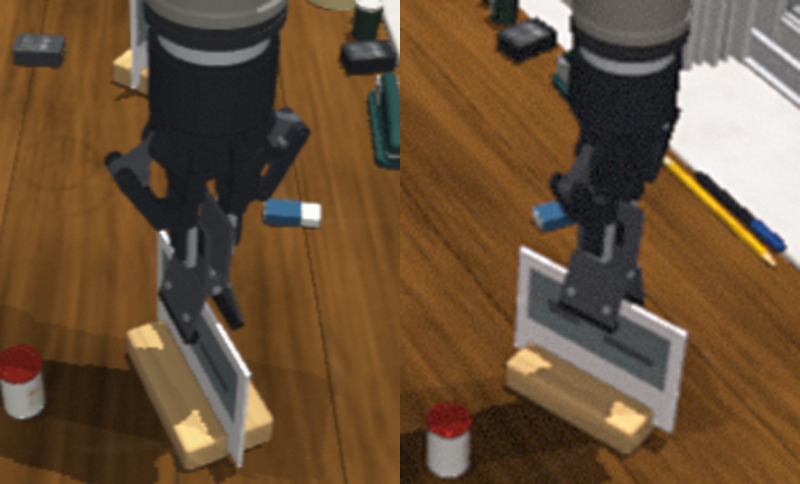

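The card edge runs midway between the gaping jaws: centred to 1 mm, jaw bottoms about 16 mm below the edge, no contact force, stand unmoved. Handing in.

```bash
python3 -c "
from bench import r
print(r.hand_in())"
```

```text
the job is handed in; nothing more can be done
None
```

I handed in the job with the clip still held squeezed fully open over the middle of the wide card's top edge. It is centred to about 1 mm, with both jaws clear of the card, no contact force, and the wide card still where it was first measured. I did not re-measure the other items.

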